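Bring the label roll out of the tube labeller and take it off

TASK

Slide the labeller's roll carrier by its finger tab out from under the head until it clicks in at the loading station (level with the black detent block, not on to the end stop). Then lift the label roll off its spindle and set it down flat in the white tray, without dropping it, leaving the carrier clicked in at the loading station. Leave the other things on the bench where they are.

Things in the scene. Friction and masses are not known exactly. Their poses are not given: they have to be found in the camera images.
- carrier: Aluminium roll carrier on the labeller's rail (deck 80 x 90 mm, 12 mm thick, its top 28 mm above the bench). Origin under the deck's centre, on the rail's top, 16 mm above the bench; axes as the labeller's; slides along y only. Steel spindle on its origin: 18 mm in diameter, its top 73 mm above the origin. Starts 150 to 200 mm short of the station. Slides with about 1 N.
- labeller: Tube labeller, fixed. Origin on the bench under the rail; +y along the rail away from its tall white housing (y -0.33 to -0.20, 235 mm high), +x away from the robot. White head over y -0.21 to -0.01, x -0.08 to 0.11: underside 165 mm, top 220 mm above the bench. End stop y 0.19. Black detent block with roller, 45 mm high, at x 0.085, y 0.09.
- load_station (a point): Where the carrier's origin is when clicked in at the loading station; axes as the labeller's. Level with the black detent block, 100 mm clear of the head. A sprung roller on the block drops between two ridges on the carrier's far edge (about 5 N to pass a ridge) and centres the carrier from within 8 mm; the end stop is 53 mm beyond.
- handle (a point): Grip point of the carrier's upright aluminium finger tab, 74 mm to the robot's side (-x) of the spindle; axes as the labeller's. Tab 20 mm wide along y, 14 mm thick in x, top 20 mm above this point (78 mm above the bench). At the start the head overhangs this point by 6 mm, 107 mm above it: lean the tool back towards the robot about 40 degrees, fingers astride the tab along y.
- label_roll: White paper label roll on the spindle: outer diameter 64 mm, bore 26 mm, 50 mm high, about 0.14 kg. Origin at the middle of its underside, z along its axis.
- tray: White shallow open tray on the bench to the robot's left, fixed: 160 x 160 mm outside, walls 5 mm thick and 30 mm high, floor 5 mm thick. Origin under its centre, z up.
- tube_rack: Bystander: loose green and white tube rack with tubes, 80 x 190 mm, 90 mm high. Origin under its centre.
- pill_jar: Bystander: small loose white jar, 48 mm in diameter, 75 mm high. Origin under its centre.
- reagent_bottle: Bystander: loose white bottle with a blue cap, 64 mm in diameter, 130 mm high. Origin under its centre.
- pipette: Bystander: loose pipette lying on the bench along its x axis, 240 mm long, 24 mm thick, finger rest 50 mm wide. Origin on the bench under its middle.
- rotor_disc: Bystander: loose clear test rotor disc, 80 mm in diameter, 16 mm high. Origin under its centre.
- carton: Bystander: loose cardboard carton 90 x 130 x 70 mm. Origin under its centre.
Mind the look-alikes: they are no part of the job. Leave any purple or yellow look-alike of the label_roll alone.

How it is judged:
By the outcome, as a careful person would: the job done as asked, in the order asked, and still so for the second after the job is handed in, with the robot touching nothing.
It also fails if it takes over 62 s, if anything falls off the work surface, if the arm or the gripper's body presses on something with over 40 N, if the wrist force passes 120 N, or if a joint passes its speed limit or range.

ROBOT

A 6-joint arm with a two-finger parallel gripper is mounted at the origin on the work surface. World frame = base frame: x ahead of the robot, y to its left, z up, the work surface at z = 0. Lengths are in m, angles in degrees, forces in N, time in s.
With the tool pointing down it reaches from about 0.3 to 0.75 m from the base axis. Payload 8.5 kg.
Tool frame: the origin (TCP) lies midway between the tips of the shut fingers; the grasp point (between the pads) lies 19 mm behind it (env.grasp_offset is the distance from the TCP to the grasp point, in m); z points along the fingers, y is the line along which they close (so a half turn about z gives the same grasp; the last joint's range is limited). The gripper opens to 85 mm and grips with 20 to 120 N. Pads are 22 mm wide; open, the fingers measure 114 mm over their backs; the gripper's body (76 mm by 85 mm) begins 54 mm behind the grasp point. The pads swing forward as they close: fully open they stand 13 mm farther back than shut.
Start: joints at [62.435, 21.807, 74.336, -0, 83.858, -12.336], TCP at [0.144, 0.531, 0.231] pointing down, gripper open.
Joint ranges: [-178.18, 178.18], [-50.72, 133.34], [12.68, 142.11], [-81.47, 261.47], [9.98, 163.14], [-165.26, 165.26]. Speed limits (degrees/s): [136.94, 136.94, 180, 180, 180, 180].

INTERFACE

Orientations are given as a 3x3 rotation matrix whose columns are the frame's x, y, z axes.
In Python, from rig import env gives the robot as it stands.
- The arm moves only by the tool servo_tool, never from a script. Its argument "deltas" is text: rows parted by semicolons, each of 7 numbers parted by spaces: the opening, from 0 (shut) to 1 (fully open), then the shift along the tool's x, y, z in mm, then the turn, a rotation vector about the tool's x, y, z in rad. A call has 1 to 8 rows; each row shifts and turns the commanded pose from where the row before left it, along the tool's axes as they then stand; what a row does not reach is not made up. A row lasts 1/12 s, in which the tool goes at most 41.7 mm and 7.16 degrees, less where a joint would pass 70% of its speed; a pose out of reach is approached as far as the arm can. A call is refused whole if a number of a shift passes 41.7 or a number of a turn 0.125, either way. A call with a gripper value outside its range is refused whole. The fingers move at their own pace and stop on an object; "newtons" is the grip in N (left out, the last holds). Time passes only in rows, so rows that do not move let the fingers close. It gives the time, the measured TCP pose, the force, the opening and the grip force at its end, in the units of the state.
- env.observe(): the state, without advancing time (a new reading comes with each control period).
- env.get_image(name): name is "scene" or "top" or "wrist"; returns a dict with "img" (420x560x3 uint8, red, green, blue), "depth" (420x560 float32, m along the optical axis (not along the pixel's ray), 0 where there is no reading), "camera_matrix" (3x3 intrinsics, pixels), "world_to_cam" (4x4, takes a point from world to camera coordinates). Camera axes: x right, y down, z forward; pixel columns grow to the right and rows downward; lengths in m; the calibration is good to about 2 mm. The wrist camera is an equidistant fisheye: a pixel r from the principal point sees the ray r / f radians off the axis. A picture is of the moment at which its call begins.
- env.close_job(): hands the job in; it is judged then, once.
Trained networks look in a picture, given as the dict that the camera call returned (one of the last four; its "shot" number tells which), for a name from the list of things; names that differ only in an ending like _2 or _b are one class to them, and where a whole thing is asked for, a point or a joint stands for the part that bears it (a point fixed in the world has none). Each returns a list of dicts, best first, with "conf" (0 to 1); they miss things now and then, are a little off and sometimes report something else, mostly with a low value. They report only what shows in the picture. A call takes as long as a camera call. They do not tell look-alikes from the thing itself.
- env.spot_in(name, picture): "bbox" ([centre column, centre row, width, height] in pixels, round what is visible of it).
- env.spot_point(name, picture): "uv" ([column, row] in pixels: a listed point, or the origin of a listed thing).
The state is a dict: "time_s": time; "q": joint angles; "qvel": joint speeds; "joint_efforts": joint torques, N m; "position": TCP position; "tool_rot": TCP orientation; "ft_force": force on the tool from outside, world axes, zero at the start; "wrist_torque": the same for the moment, N m; "grip_width": finger opening in m; "gripper_force": force on a finger pad.
Only numpy, scipy, OpenCV 4.12 (cv2) and the standard library are available. Lean on these libraries where they do the work, as an engineer would, in place of code of your own. Each camera call takes 0.05 s, during which the arm holds its last target. There are 200 camera calls.

## Working session

There is one attempt and no reset: what is moved stays moved. The work goes in short steps, Python scripts to look and compute and a tool call to move; the robot and the scene stay as the last step left them, time stands still between calls to the robot, and variables do not carry over. Pictures are saved under pics/ and viewed, at most 10 in all, crops included, and the job is handed in when it is done.

Besides the shell and the picture viewer there is one more tool, called after "Emit:" as name(argument=value, ...), one argument or row to a line, values as JSON. servo_tool: Moves the arm, as the interface text tells. Its arguments: {"type":"object","properties":{"deltas":{"type":"string"},"newtons":{"type":"number"}},"required":["deltas"]}

```bash
mkdir -p pics; ls
cat > h.py <<'E'
import numpy as np, cv2
from rig import env
def px2w(p,u,v,d=None,z=None):
    K=np.array(p["camera_matrix"]);T=np.linalg.inv(np.array(p["world_to_cam"]))
    r=np.array([(u-K[0,2])/K[0,0],(v-K[1,2])/K[1,1],1.])
    if z is None:
        if d is None:
            a=p["depth"][int(v)-2:int(v)+3,int(u)-2:int(u)+3]; a=a[a>0]; d=np.median(a)
        return T[:3,:3]@(r*d)+T[:3,3]
    w=T[:3,:3]@r; return T[:3,3]+w*(z-T[2,3])/w[2]
def save(p,n): cv2.imwrite("pics/"+n,cv2.cvtColor(p["img"],cv2.COLOR_RGB2BGR))
E
python3 - <<'E'
from h import *
for c in("scene","top"):
    p=env.get_image(c); save(p,c+"0.png")
    print(c,np.round(np.linalg.inv(np.array(p["world_to_cam"]))[:3],3).tolist())
    for n in("label_roll","tray","handle","load_station","carrier","labeller"):
        for d in env.spot_point(n,p)[:3]:
            u,v=d["uv"]; print(n,round(d["conf"],2),np.round([u,v]),np.round(px2w(p,u,v),3))
o=env.observe(); print(o["position"],np.round(o["tool_rot"],3).tolist(),o["ft_force"],o["time_s"])
E
```

```text
pics
scene [[-0.932, -0.33, 0.147, 0.413], [-0.361, 0.835, -0.414, 0.679], [0.014, -0.44, -0.898, 1.297]]
label_roll 0.87 [213. 197.] [0.815 0.148 0.05 ]
label_roll 0.72 [358. 184.] [ 0.457 -0.035  0.051]
tray 0.84 [292. 310.] [0.505 0.352 0.006]
handle 0.77 [324. 145.] [ 0.584 -0.109  0.071]
load_station 0.77 [279. 188.] [0.665 0.036 0.008]
carrier 0.72 [295. 143.] [ 0.662 -0.08   0.079]
labeller 0.88 [288. 168.] [ 0.665 -0.036  0.006]
top [[0.002, -0.99, 0.139, 0.418], [-1.0, -0.003, -0.007, 0.098], [0.008, -0.139, -0.99, 1.539]]
label_roll 0.81 [268. 149.] [0.835 0.137 0.003]
label_roll 0.63 [326. 261.] [ 0.457 -0.056  0.003]
label_roll 0.18 [147. 246.] [0.501 0.515 0.072]
tray 0.68 [262. 276.] [0.411 0.149 0.13 ]
tray 0.2 [341. 201.] [ 0.625 -0.08   0.22 ]
handle 0.7 [343. 218.] [ 0.591 -0.104  0.08 ]
load_station 0.6 [293. 199.] [0.665 0.054 0.01 ]
carrier 0.45 [340. 200.] [ 0.628 -0.077  0.219]
carrier 0.24 [323. 200.] [ 0.66  -0.047  0.007]
labeller 0.55 [323. 198.] [ 0.667 -0.047  0.007]
[0.14446519 0.53066285 0.23133806] [[-0.965, 0.263, -0.0], [0.263, 0.965, 0.0], [0.0, 0.0, -1.0]] [-0.17536221  0.16092968  0.18553391] 0.7
```

Run:
```python
import cv2,numpy as np
a=cv2.imread("pics/scene0.png");b=cv2.imread("pics/top0.png")
a=cv2.resize(a[60:380,150:460],(0,0),fx=1.25,fy=1.25,interpolation=cv2.INTER_CUBIC)
cv2.imwrite("pics/s0c.png",cv2.resize(cv2.imread("pics/scene0.png"),(800,600)))
cv2.imwrite("pics/t0c.png",cv2.resize(b,(800,600)))
```

```text
(no output)
```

View pics/s0c.png

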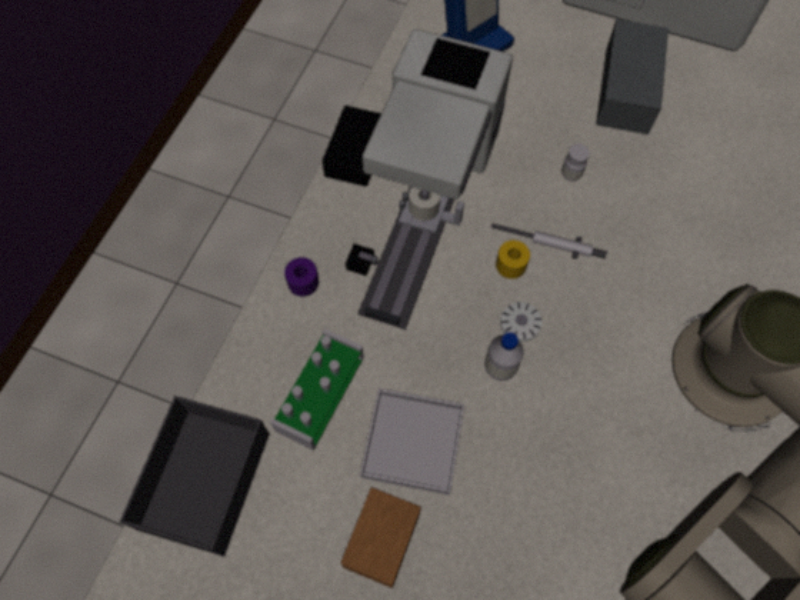

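View pics/t0c.png

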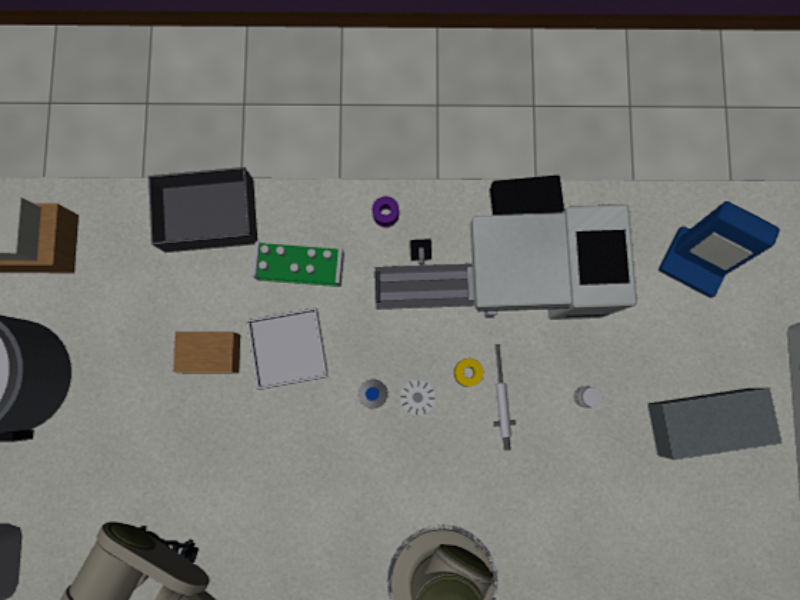

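The scene picture (800x600) shows three candidates for the roll: the white roll on the carrier spindle at (424,203), a purple one at (301,276) and a yellow one at (513,258). The white one sits on the spindle just in front of the head, so it is the one meant. The tray is at (412,440). I'll fit the poses from depth next.

```bash
cat >> h.py <<'E'
def cloud(p):
    K=np.array(p["camera_matrix"]);T=np.linalg.inv(np.array(p["world_to_cam"]));D=p["depth"]
    v,u=np.mgrid[:D.shape[0],:D.shape[1]]
    c=np.stack([(u-K[0,2])/K[0,0]*D,(v-K[1,2])/K[1,1]*D,D],-1)
    w=c@T[:3,:3].T+T[:3,3]; w[D<=0]=np.nan; return w
def rect(w,box,zr):
    m=(w[...,0]>box[0])&(w[...,0]<box[1])&(w[...,1]>box[2])&(w[...,1]<box[3])&(w[...,2]>zr[0])&(w[...,2]<zr[1])
    q=w[m]
    if len(q)<5: return None
    return len(q),np.round(np.array(cv2.boxPoints(cv2.minAreaRect(q[:,:2].astype(np.float32)*1000))),0).tolist(),np.round(cv2.minAreaRect(q[:,:2].astype(np.float32)*1000)[0],1), np.round(cv2.minAreaRect(q[:,:2].astype(np.float32)*1000)[2],1),np.round(np.median(q,0),4)
E
python3 - <<'E'
from h import *
for c in("scene","top"):
    p=env.get_image(c); w=cloud(p); print(c)
    print("head",rect(w,(.5,.85,-.3,.1),(.212,.227)))
    print("rail",rect(w,(.6,.75,-.0,.2),(.003,.03)))
    print("block",rect(w,(.65,.85,0,.12),(.035,.055)))
    print("tray",rect(w,(.3,.65,.22,.5),(.022,.04)))
    print("roll",rect(w,(.61,.72,-.1,.03),(.068,.085)))
    print("tab",rect(w,(.55,.602,-.16,-.03),(.06,.085)))
    for n in ("tube_rack","reagent_bottle","rotor_disc","carton"):
        d=env.spot_point(n,p)
        if d: print(n,np.round(px2w(p,*d[0]["uv"]),3))
im=cv2.imread("pics/scene0.png")[110:240,200:400]
cv2.imwrite("pics/s0d.png",cv2.resize(im,None,fx=4,fy=4,interpolation=cv2.INTER_CUBIC))
E
```

```text
scene
head (4334, [[569.0, -58.0], [585.0, -298.0], [793.0, -285.0], [778.0, -44.0]], array([ 681.1, -171.2]), np.float64(3.8), array([ 0.6808, -0.146 ,  0.2207]))
rail (2117, [[600.0, 200.0], [600.0, 0.0], [750.0, 0.0], [750.0, 200.0]], array([674.9, 100. ]), np.float64(0.0), array([0.6649, 0.0838, 0.0102]))
block (156, [[703.0, 52.0], [735.0, 13.0], [855.0, 110.0], [823.0, 149.0]], array([779. ,  81.2]), np.float64(38.9), array([0.8174, 0.1049, 0.0467]))
tray (577, [[409.0, 481.0], [449.0, 259.0], [607.0, 288.0], [567.0, 510.0]], array([508.2, 384.5]), np.float64(10.2), array([0.5116, 0.3587, 0.0301]))
roll (146, [[637.0, -73.0], [637.0, -100.0], [696.0, -100.0], [696.0, -73.0]], array([666.9, -86.6]), np.float64(0.1), array([ 0.6651, -0.0868,  0.078 ]))
tab (47, [[586.0, -96.0], [586.0, -121.0], [600.0, -121.0], [600.0, -96.0]], array([ 593.1, -108.4]), np.float64(0.3), array([ 0.593 , -0.1045,  0.0762]))
tube_rack [0.703 0.345 0.049]
reagent_bottle [0.41  0.185 0.073]
rotor_disc [0.398 0.062 0.016]
carton [0.498 0.544 0.071]
top
head (4219, [[570.0, -57.0], [584.0, -298.0], [794.0, -287.0], [781.0, -45.0]], array([ 682.3, -171.8]), np.float64(3.2), array([ 0.6803, -0.1484,  0.2205]))
rail (1661, [[600.0, 200.0], [600.0, -0.0], [750.0, 0.0], [750.0, 200.0]], array([675.1, 100. ]), np.float64(0.0), array([0.6637, 0.0831, 0.0104]))
block (120, [[701.0, 61.0], [728.0, 13.0], [864.0, 91.0], [837.0, 139.0]], array([782.5,  76.1]), np.float64(29.8), array([0.8051, 0.1035, 0.044 ]))
tray (371, [[413.0, 459.0], [449.0, 263.0], [607.0, 291.0], [571.0, 488.0]], array([509.7, 375.1]), np.float64(10.3), array([0.5115, 0.3804, 0.0302]))
roll None
tab (20, [[583.0, -117.0], [591.0, -118.0], [594.0, -96.0], [586.0, -95.0]], array([ 588.5, -106.7]), np.float64(83.4), array([ 0.589 , -0.1063,  0.0776]))
tube_rack [0.705 0.335 0.052]
reagent_bottle [0.415 0.148 0.132]
rotor_disc [0.399 0.058 0.017]
carton [0.504 0.515 0.071]
```

View pics/s0d.png

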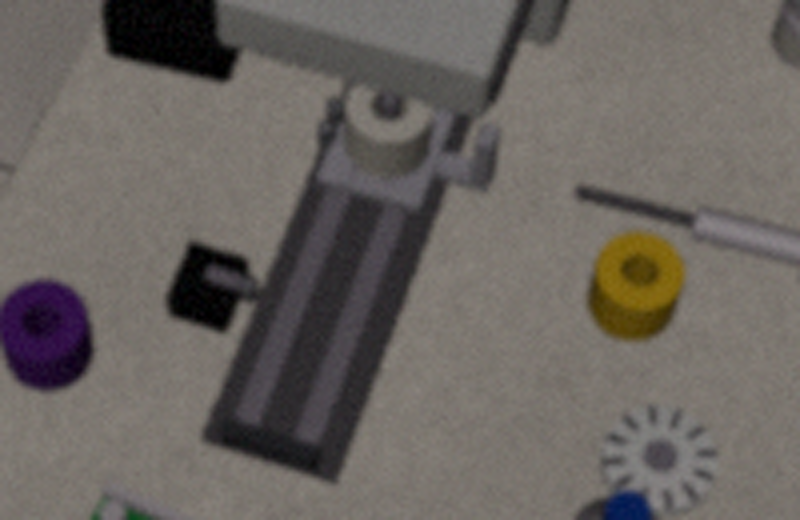

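The crop confirms it: the white roll is on the carrier spindle at (388,130), with the tab at (485,160). Yellow (637,285) and purple (45,335) are the look-alikes.

Run:
```python
from h import *
for c in("scene","top"):
    p=env.get_image(c); w=cloud(p); print(c)
    for y in (.04,.07,.1,.13):
        m=(abs(w[...,1]-y)<.012)&(w[...,2]>.006)&(w[...,2]<.022)&(abs(w[...,0]-.665)<.07); x=np.sort(w[m][:,0]); print(y,len(x),np.round(np.percentile(x,[2,50,98]),4))
    m=(abs(w[...,0]-.66)<.03)&(w[...,2]>.006)&(w[...,2]<.03)&(w[...,1]>.0)&(w[...,1]<.25); print("rail end y",np.round(np.percentile(w[m][:,1],[97,99.5]),4))
    print("block",rect(w,(.72,.79,.02,.11),(.035,.055)))
    print("tray",rect(w,(.38,.65,.24,.455),(.024,.034)))
    # head by half-height edges: at median of rows
    h=(w[...,2]>.212)&(w[...,2]<.227)
    for y in(-.08,-.12,-.16,-.19):
        m=h&(abs(w[...,1]-y)<.01); x=w[m][:,0]; x=x[(x>.5)&(x<.85)]; print("headx",y,np.round(np.percentile(x,[1.5,98.5]),4))
    for x0 in(.62,.66,.7,.74):
        m=h&(abs(w[...,0]-x0)<.01)&(w[...,1]>-.22)&(w[...,1]<.0); print("heady",x0,np.round(np.percentile(w[m][:,1],98.5),4))
    t=(w[...,0]>.565)&(w[...,0]<.60)&(w[...,1]>-.14)&(w[...,1]<-.08)&(w[...,2]>.07)&(w[...,2]<.082)
    print("tab",t.sum(),np.round(np.mean(w[t],0),4),np.round(w[t].min(0),3),np.round(w[t].max(0),3))
    if c=="scene":
        t=(abs(w[...,0]-.665)<.04)&(w[...,1]>-.14)&(w[...,1]<-.03)&(w[...,2]>.07)&(w[...,2]<.083)
        print("rolltop",t.sum(),np.round(w[t].min(0),3),np.round(w[t].max(0),3))
```

```text
scene
0.04 245 [0.6122 0.6608 0.7086]
0.07 250 [0.6108 0.6629 0.7306]
0.1 240 [0.6111 0.6585 0.7074]
0.13 200 [0.6085 0.6578 0.7116]
rail end y [0.1905 0.2435]
block (52, [[718.0, 29.0], [759.0, 24.0], [765.0, 73.0], [724.0, 78.0]], array([741.3,  51.3]), np.float64(83.3), array([0.7368, 0.0486, 0.0378]))
tray (514, [[421.0, 418.0], [450.0, 258.0], [607.0, 288.0], [578.0, 447.0]], array([514. , 352.7]), np.float64(10.5), array([0.5123, 0.3628, 0.0299]))
headx -0.08 [0.5877 0.7726]
headx -0.12 [0.5895 0.7728]
headx -0.16 [0.5919 0.7751]
headx -0.19 [0.592  0.7746]
heady 0.62 -0.0571
heady 0.66 -0.0554
heady 0.7 -0.0542
heady 0.74 -0.0529
tab 33 [ 0.5929 -0.107   0.0773] [ 0.586 -0.119  0.072] [ 0.6   -0.096  0.082]
rolltop 203 [ 0.635 -0.119  0.07 ] [ 0.698 -0.072  0.083]
top
0.04 169 [0.6134 0.6632 0.7233]
0.07 182 [0.6091 0.6603 0.7107]
0.1 176 [0.6097 0.6602 0.715 ]
0.13 160 [0.6095 0.6561 0.7156]
rail end y [0.2099 0.2429]
block (35, [[717.0, 32.0], [756.0, 24.0], [766.0, 68.0], [727.0, 77.0]], array([741.8,  50.4]), np.float64(77.4), array([0.736 , 0.0505, 0.0376]))
tray (263, [[420.0, 420.0], [449.0, 262.0], [607.0, 291.0], [578.0, 449.0]], array([513.3, 355.6]), np.float64(10.2), array([0.5276, 0.3646, 0.0297]))
headx -0.08 [0.5873 0.7701]
headx -0.12 [0.5895 0.7714]
headx -0.16 [0.5917 0.7741]
headx -0.19 [0.5906 0.7746]
heady 0.62 -0.0568
heady 0.66 -0.0563
heady 0.7 -0.0535
heady 0.74 -0.0517
tab 13 [ 0.5892 -0.1054  0.0775] [ 0.585 -0.117  0.071] [ 0.593 -0.098  0.081]
```

```bash
cat >> h.py <<'E'
from scipy.spatial.transform import Rotation as R
YAW=2.4
def tool(yaw,tilt=0):  # tool down, y at yaw(deg) from world y, leaned back by tilt
    return R.from_euler('z',yaw,degrees=True).as_matrix()@np.array([[-1,0,0],[0,1,0],[0,0,-1.]])@R.from_euler('y',-tilt,degrees=True).as_matrix()
def plan(pos,rot,n,op,start=None):
    "rows from the measured pose to TCP pos/rot in n steps"
    o=env.observe(); p,r=(np.array(o["position"]),np.array(o["tool_rot"])) if start is None else start
    out=[]
    for k in range(n,0,-1):
        d=np.round(r.T@(pos-p)*1000/k,1); t=np.round(R.from_matrix(r.T@rot).as_rotvec()/k,3)
        out.append(" ".join(f"{v:g}" for v in [op,*(d+0.),*(t+0.)]))
        p=p+r@d/1000; r=r@R.from_rotvec(t).as_matrix()
    for i in range(0,n,8): print("; ".join(out[i:i+8]))
    return p,r
E
python3 - <<'E'
from h import *
H=np.array([.5927,-.107,.058]); r=tool(YAW,40); g=H+r[:,2]*env.grasp_offset
s=plan(np.array([.40,.10,.26]),tool(YAW,0),16,1)
s=plan(g-r[:,2]*.11,r,9,.7,s); print(g,env.grasp_offset)
E
```

```text
1 -22.5 -21.8 -1.8 0 0 -0.019; 1 -22.1 -22.2 -1.8 0 0 -0.019; 1 -21.6 -22.6 -1.8 0 0 -0.019; 1 -21.2 -23 -1.8 0 0 -0.019; 1 -20.8 -23.4 -1.8 0 0 -0.019; 1 -20.3 -23.8 -1.8 0 0 -0.019; 1 -19.9 -24.2 -1.8 0 0 -0.019; 1 -19.4 -24.6 -1.8 0 0 -0.019
1 -18.9 -24.9 -1.8 0 0 -0.019; 1 -18.4 -25.3 -1.8 0 0 -0.02; 1 -17.9 -25.7 -1.8 0 0 -0.019; 1 -17.5 -26 -1.8 0 0 -0.02; 1 -16.9 -26.3 -1.8 0 0 -0.019; 1 -16.4 -26.6 -1.8 0 0 -0.02; 1 -15.9 -27 -1.7 0 0 -0.019; 1 -15.4 -27.3 -1.8 0 0 -0.02
0.7 -13.9 -23.9 14.7 0 -0.078 0; 0.7 -12.7 -23.9 15.7 0 -0.078 0; 0.7 -11.5 -23.9 16.7 0 -0.077 0; 0.7 -10.1 -23.9 17.5 0 -0.078 0; 0.7 -8.7 -23.9 18.2 0 -0.077 0; 0.7 -7.3 -23.8 18.8 0 -0.078 0; 0.7 -5.8 -23.9 19.4 0 -0.077 0; 0.7 -4.4 -23.8 19.7 0 -0.078 0
0.7 -2.8 -23.9 20 0 -0.077 0
[ 0.60470958 -0.10649665  0.04367497] 0.0187
```

Emit:
servo_tool(
  deltas="1 -22 -22 -2 0 0 -0.02; 1 -22 -22 -2 0 0 -0.02; 1 -22 -23 -2 0 0 -0.02; 1 -21 -23 -2 0 0 -0.02; 1 -21 -23 -2 0 0 -0.02; 1 -20 -24 -2 0 0 -0.02; 1 -20 -24 -2 0 0 -0.02; 1 -19 -25 -2 0 0 -0.02",
  newtons=40,
)

```text
time_s: 1.97
position: [0.2727, 0.3142, 0.2476]
tool_rot: [[-0.995, 0.104, 0.0], [0.104, 0.995, 0.0], [-0.0, 0.0, -1.0]]
ft_force: [0.7, 0.2, -0.5]
grip_width: 0.0855
gripper_force: 0.0
```

Emit:
servo_tool(
  deltas="1 -19 -25 -2 0 0 -0.02; 1 -18 -25 -2 0 0 -0.02; 1 -18 -26 -2 0 0 -0.02; 1 -18 -26 -2 0 0 -0.02; 1 -17 -26 -2 0 0 -0.02; 1 -16 -27 -2 0 0 -0.02; 1 -16 -27 -2 0 0 -0.02; 1 -15 -27 -2 0 0 -0.02",
)

```text
time_s: 2.63
position: [0.4023, 0.1, 0.2636]
tool_rot: [[-0.998, -0.055, 0.001], [-0.055, 0.998, -0.0], [-0.001, -0.0, -1.0]]
ft_force: [0.1, 0.8, -0.0]
grip_width: 0.0856
gripper_force: 0.0
```

Emit:
servo_tool(
  deltas="0.7 -14 -24 15 0 -0.08 0; 0.7 -13 -24 16 0 -0.08 0; 0.7 -12 -24 17 0 -0.08 0; 0.7 -10 -24 17 0 -0.08 0; 0.7 -9 -24 18 0 -0.08 0; 0.7 -7 -24 19 0 -0.08 0; 0.7 -6 -24 19 0 -0.08 0; 0.7 -4 -24 20 0 -0.08 0",
)

```text
time_s: 3.3
position: [0.518, -0.0719, 0.1532]
tool_rot: [[-0.822, -0.058, 0.566], [-0.045, 0.998, 0.037], [-0.567, 0.005, -0.823]]
ft_force: [0.8, 0.7, 0.5]
grip_width: 0.0595
gripper_force: 0.0
```

Run:
```python
from h import *
H=np.array([.5927,-.107,.058]); r=tool(YAW,40); g=H+r[:,2]*env.grasp_offset
s=plan(g-r[:,2]*.07,r,4,.7); plan(g,r,4,.7,s)
p=env.get_image("scene"); save(p,"a.png"); im=p["img"][90:260,220:420,::-1]
cv2.imwrite("pics/a1.png",cv2.resize(im,None,fx=3.5,fy=3.5))
o=env.observe();print(o["ft_force"],o["time_s"],o["grip_width"])
```

```text
0.7 -0.2 -9.8 17.1 0.003 -0.024 0.003; 0.7 0.1 -9.7 17.1 0.004 -0.024 0.002; 0.7 0.5 -9.7 17.1 0.003 -0.023 0.003; 0.7 0.9 -9.6 17.2 0.004 -0.024 0.002
0.7 0 0 17.5 0 0 0; 0.7 0 0 17.5 0 0 0; 0.7 0 0 17.5 0 0 0; 0.7 0 0 17.5 0 0 0
[-0.01869501 -1.21543866 -3.23210631] 3.35 0.05963205422757355
```

View pics/a1.png

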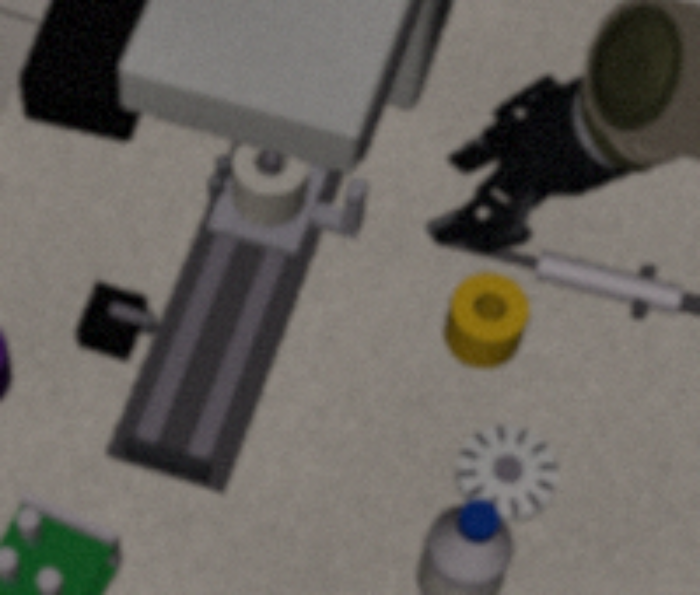

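The gripper at (500,180) points at the tab at (355,205) with clear space between them. I'll advance.

Emit:
servo_tool(
  deltas="0.7 0 -10 17 0.003 -0.024 0.003; 0.7 0 -10 17 0.003 -0.024 0.003; 0.7 0.5 -10 17 0.003 -0.024 0.003; 0.7 1 -9 17 0.004 -0.024 0.002; 0.7 0 0 0 0 0 0",
)

```text
time_s: 3.77
position: [0.5723, -0.1012, 0.1157]
tool_rot: [[-0.787, -0.031, 0.616], [-0.024, 1.0, 0.021], [-0.616, 0.002, -0.788]]
ft_force: [-0.4, -0.5, 0.1]
grip_width: 0.0595
gripper_force: 0.0
```

Run:
```python
from h import *
H=np.array([.5927,-.107,.058]); r=tool(YAW,40); g=H+r[:,2]*env.grasp_offset
plan(g,r,5,.7)
p=env.get_image("wrist"); save(p,"w.png"); cv2.imwrite("pics/w1.png",p["img"][:,:,::-1])
print(p["camera_matrix"],np.round(env.observe()["position"],4))
print([(d["conf"],d["uv"]) for d in env.spot_point("handle",p)])
```

```text
0.7 3.8 -1.3 15.3 -0.001 -0.007 -0.002; 0.7 3.9 -1.3 15.3 -0.001 -0.007 -0.002; 0.7 4 -1.3 15.2 -0.001 -0.007 -0.002; 0.7 4.2 -1.3 15.2 -0.001 -0.007 -0.002; 0.7 4.2 -1.3 15.2 -0.001 -0.006 -0.001
[[325.1922621    0.         278.12464683]
 [  0.         325.1922621  213.0139853 ]
 [  0.           0.           1.        ]] [ 0.5712 -0.1003  0.1159]
[(0.85, [262.3, 202.0])]
```

View pics/w1.png

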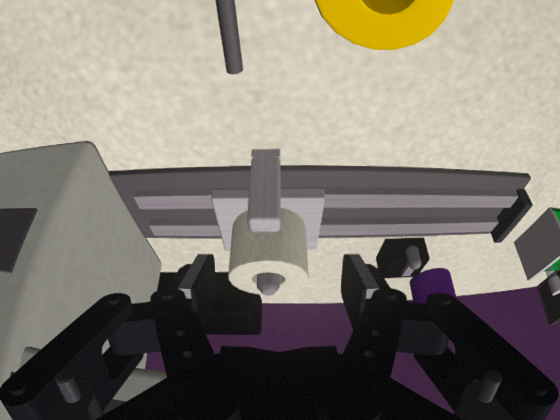

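The wrist view shows the tab at column 265, between the fingers whose centre is 278. That is about 6.5 mm to -y, which agrees with the plan.

Emit:
servo_tool(
  deltas="0.7 4 -1.3 15 -0.001 -0.007 -0.002; 0.7 4 -1.3 15 -0.001 -0.007 -0.002; 0.7 4 -1.3 15 -0.001 -0.007 -0.002; 0.7 4 -1.3 16 -0.001 -0.007 -0.002; 0.7 4 -1.3 15 0 -0.006 0; 0.7 0 0 0 0 0 0; 0.4 0 0 0 0 0 0; 0.2 0 0 0 0 0 0",
)

```text
time_s: 4.53
position: [0.6189, -0.0992, 0.0694]
tool_rot: [[-0.796, -0.025, 0.605], [-0.021, 1.0, 0.013], [-0.605, -0.002, -0.796]]
ft_force: [-1.1, -3.2, 0.3]
grip_width: 0.0364
gripper_force: 1.6
```

Emit:
servo_tool(
  deltas="0 0 0 0 0 0 0; 0 0 0 0 0 0 0; 0 0 0 0 0 0 0; 0 0 0 0 0 0 0; 0 0 0 0 0 0 0",
  newtons=30,
)

```text
time_s: 4.95
position: [0.6198, -0.0997, 0.0691]
tool_rot: [[-0.795, -0.024, 0.606], [-0.021, 1.0, 0.012], [-0.606, -0.003, -0.795]]
ft_force: [1.2, -0.4, 2.6]
grip_width: -0.0
gripper_force: 1.6
```

Run:
```python
from h import *
o=env.observe(); print(o["position"],np.round(o["tool_rot"],3).tolist(),o["ft_force"],o["grip_width"],o["gripper_force"])
```

```text
[ 0.61980796 -0.0997092   0.06913491] [[-0.795, -0.024, 0.606], [-0.021, 1.0, 0.012], [-0.606, -0.003, -0.795]] [ 1.1847425  -0.44566048  2.59201128] -4.1602887287993376e-05 1.567202489823103
```

Run:
```python
from h import *
o=env.observe(); print(np.round(o["q"],1),np.round(o["qvel"],2),o["joint_efforts"],o["wrist_torque"])
p=env.get_image("wrist"); cv2.imwrite("pics/w2.png",p["img"][:,:,::-1])
```

```text
[ -26.8   31.   102.5   53.9   20.6 -165.2] [ 0.06  0.19  0.02 -0.05 -0.01  0.  ] [ 1.03918500e-01 -4.20268142e+01 -1.23642352e+01  3.63709275e-01
 -1.68956327e-01  8.18574219e-03] [-0.09800382 -0.15658293 -0.07128503]
```

View pics/w2.png

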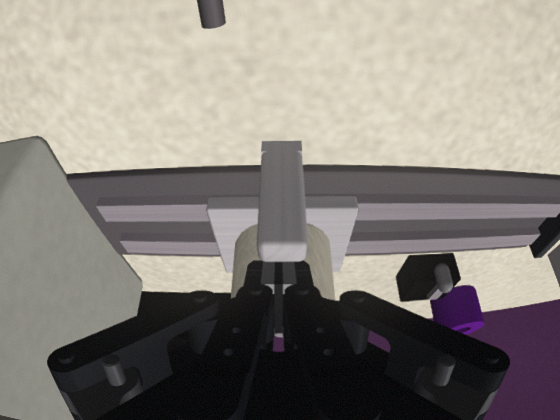

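Joint 6 is at its limit (-165.2), so the descent stalled. The fingers shut above the tab and nothing moved. I'll retreat and use the half-turned grasp.

Emit:
servo_tool(
  deltas="0 0 0 -20 0 0 0; 0 0 0 -25 0 0 0; 0 0 0 -25 0 0 0; 0.6 0 0 -25 0 0 0.12; 0.7 0 0 -15 0 0 0.12; 0.7 0 0 0 0 0 0.12; 0.7 0 0 0 0 0 0.12; 0.7 0 0 0 0 0 0.12",
)

```text
time_s: 5.67
position: [0.5524, -0.1006, 0.156]
tool_rot: [[-0.668, 0.433, 0.604], [0.552, 0.833, 0.013], [-0.498, 0.343, -0.797]]
ft_force: [-0.9, -0.6, 0.6]
grip_width: 0.0591
gripper_force: 0.0
```

Run:
```python
from h import *
o=env.observe(); print(np.round(o["q"],1),o["position"])
p=env.get_image("wrist"); C=np.linalg.inv(np.array(p["world_to_cam"])); r=np.array(o["tool_rot"])
print("cam in tool",r.T@(C[:3,3]-np.array(o["position"])))
H=np.array([.5927,-.107,.058]); r=tool(YAW,40)@np.diag([-1,-1,1.]); g=H+r[:,2]*env.grasp_offset
plan(g-r[:,2]*.1,r,23,.7)
```

```text
[ -31.3   17.3  106.7   41.    29.8 -119.5] [ 0.55238685 -0.1006456   0.15598744]
cam in tool [ 0.06569815  0.00055982 -0.14251096]
0.7 0.9 -1.1 0.9 -0.002 0.002 0.109; 0.7 0.8 -1.2 0.9 -0.003 0.002 0.109; 0.7 0.6 -1.2 0.9 -0.003 0.001 0.109; 0.7 0.5 -1.3 0.9 -0.002 0.001 0.109; 0.7 0.4 -1.4 0.9 -0.002 0.002 0.109; 0.7 0.2 -1.4 0.9 -0.003 0.002 0.109; 0.7 0.1 -1.4 0.9 -0.003 0.001 0.109; 0.7 -0.1 -1.4 0.9 -0.002 0.001 0.11
0.7 -0.3 -1.4 0.9 -0.002 0.002 0.109; 0.7 -0.4 -1.4 0.9 -0.003 0.002 0.11; 0.7 -0.6 -1.3 0.9 -0.003 0.001 0.109; 0.7 -0.7 -1.2 0.9 -0.002 0.001 0.11; 0.7 -0.8 -1.2 0.9 -0.002 0.002 0.109; 0.7 -0.9 -1.1 0.9 -0.003 0.002 0.11; 0.7 -1.1 -0.9 0.9 -0.003 0.001 0.109; 0.7 -1.2 -0.8 0.8 -0.002 0.002 0.11
0.7 -1.2 -0.7 0.8 -0.003 0.001 0.109; 0.7 -1.3 -0.6 0.9 -0.002 0.002 0.11; 0.7 -1.4 -0.4 0.8 -0.003 0.001 0.109; 0.7 -1.4 -0.3 0.8 -0.002 0.002 0.11; 0.7 -1.4 -0.1 0.9 -0.003 0.001 0.109; 0.7 -1.4 0 0.8 -0.002 0.002 0.11; 0.7 -1.5 0.3 0.9 -0.003 0.001 0.109
```

Emit:
servo_tool(
  deltas="0.7 0 0 -2 0 0 0.12; 0.7 0 0 -2 0 0 0.12; 0.7 0 0 -2 0 0 0.12; 0.7 0 0 -2 0 0 0.12; 0.7 0 0 -2 0 0 0.12; 0.7 0 0 0 0 0 0.12; 0.7 0 0 0 0 0 0.12; 0.7 0 0 0 0 0 0.12",
)

```text
time_s: 6.38
position: [0.5465, -0.1007, 0.1636]
tool_rot: [[-0.031, 0.796, 0.604], [1.0, 0.028, 0.014], [-0.006, 0.604, -0.797]]
ft_force: [-0.4, 0.3, -0.5]
grip_width: 0.0596
gripper_force: 0.0
```

Emit:
servo_tool(
  deltas="0.7 0 0 0 0 0 0.12; 0.7 0 0 0 0 0 0.12; 0.7 0 0 0 0 0 0.12; 0.7 0 0 0 0 0 0.12; 0.7 0 0 0 0 0 0.12; 0.7 0 0 0 0 0 0.12; 0.7 0 0 0 0 0 0.12; 0.7 0 0 0 0 0 0.12",
)

```text
time_s: 7.05
position: [0.5465, -0.1007, 0.1635]
tool_rot: [[0.635, 0.482, 0.604], [0.596, -0.803, 0.014], [0.491, 0.351, -0.797]]
ft_force: [0.9, -0.4, 0.4]
grip_width: 0.0599
gripper_force: 0.0
```

Run:
```python
from h import *
o=env.observe(); print(np.round(o["q"],1),o["position"])
H=np.array([.5927,-.107,.058]); r=tool(YAW,42)@np.diag([-1,-1,1.]); g=H+r[:,2]*env.grasp_offset
s=plan(g-r[:,2]*.09,r,7,.7); plan(g,r,5,.7,s)
```

```text
[-31.8  16.1 106.9  40.   30.9  -8.8] [ 0.54651355 -0.10068814  0.16349781]
0.7 -4.5 -1.8 5.8 -0.002 0.012 0.087; 0.7 -4.7 -1.4 5.8 -0.002 0.012 0.086; 0.7 -4.9 -1 5.7 -0.002 0.012 0.087; 0.7 -5.1 -0.6 5.7 -0.002 0.012 0.086; 0.7 -5.1 -0.1 5.6 -0.002 0.012 0.087; 0.7 -5.2 0.3 5.5 -0.002 0.013 0.086; 0.7 -5.3 0.8 5.5 -0.002 0.012 0.087
0.7 0 0 18 0 0 0; 0.7 0 0 18 0 0 0; 0.7 0 0 18 0 0 0; 0.7 0 0 18 0 0 0; 0.7 0.1 0 18 0 0 0
```

Emit:
servo_tool(
  deltas="0.7 -4.5 -2 6 -0.002 0.012 0.087; 0.7 -5 -1.5 6 -0.002 0.012 0.087; 0.7 -5 -1 6 -0.002 0.012 0.087; 0.7 -5 -0.5 6 -0.002 0.012 0.087; 0.7 -5 0 5 -0.002 0.012 0.087; 0.7 -5 0.5 5 -0.002 0.012 0.087; 0.7 -5 1 5 -0.002 0.012 0.087; 0.7 0 0 0 0 0 0",
)

```text
time_s: 7.72
position: [0.5444, -0.1095, 0.1104]
tool_rot: [[0.744, 0.041, 0.666], [0.029, -0.999, 0.029], [0.667, -0.002, -0.745]]
ft_force: [-0.9, -0.1, -0.4]
grip_width: 0.0598
gripper_force: 0.0
```

Run:
```python
from h import *
o=env.observe(); print(np.round(o["q"],1),o["position"])
H=np.array([.5927,-.107,.058]); r=tool(YAW,42)@np.diag([-1,-1,1.]); g=H+r[:,2]*env.grasp_offset
plan(g,r,6,.7)
```

```text
[-34.9  22.4 113.9  71.9  25.2  -9.6] [ 0.54436273 -0.10953707  0.1103594 ]
0.7 0.2 -0.1 15 0 0 0; 0.7 0.2 -0.1 15 0 0.001 0; 0.7 0.2 -0.1 15 0 0 -0.001; 0.7 0.2 0 15 0 0.001 0; 0.7 0.1 -0.1 15 0 0 -0.001; 0.7 0.2 0 15 -0.001 0.001 0
```

Emit:
servo_tool(
  deltas="0.7 0 0 15 0 0 0; 0.7 0 0 15 0 0 0; 0.7 0 0 15 0 0 0; 0.7 0 0 15 0 0 0; 0.7 0 0 15 0 0 0; 0.7 1 0 15 0 0 0; 0.7 0 0 0 0 0 0",
)

```text
time_s: 8.3
position: [0.6071, -0.107, 0.0446]
tool_rot: [[0.743, 0.046, 0.667], [0.036, -0.999, 0.029], [0.668, 0.002, -0.744]]
ft_force: [-0.9, -0.2, -1.0]
grip_width: 0.0596
gripper_force: 0.0
```

Emit:
servo_tool(
  deltas="0 0 0 0 0 0 0; 0 0 0 0 0 0 0; 0 0 0 0 0 0 0; 0 0 0 0 0 0 0; 0 0 0 0 0 0 0; 0 0 0 0 0 0 0",
  newtons=40,
)

```text
time_s: 8.8
position: [0.6058, -0.1074, 0.0467]
tool_rot: [[0.742, 0.042, 0.669], [0.032, -0.999, 0.027], [0.669, 0.001, -0.743]]
ft_force: [-6.5, 0.4, 5.8]
grip_width: 0.0195
gripper_force: 40.4
```

Run:
```python
from h import *
o=env.observe(); print(np.round(o["q"],1),o["position"])
r=np.array(o["tool_rot"]); l=np.array([-np.sin(np.radians(2.4)),np.cos(np.radians(2.4)),0]); print("rail dir in tool",r.T@l, "grasp",o["position"]-r[:,2]*env.grasp_offset)
```

```text
[-30.   33.6 108.3  87.9  21.  -22.9] [ 0.60575668 -0.10738666  0.04667847]
rail dir in tool [ 5.21826148e-04 -9.99999375e-01 -9.88610175e-04] grasp [ 0.59324853 -0.1078924   0.06057021]
```

The tab is gripped at 19.5 mm. Sliding along the rail.

Emit:
servo_tool(
  deltas="0 0 -6 0 0 0 0; 0 0 -12 0 0 0 0; 0 0 -18 0 0 0 0; 0 0 -18 0 0 0 0; 0 0 -18 0 0 0 0; 0 0 -18 0 0 0 0; 0 0 -12 0 0 0 0; 0 0 -6 0 0 0 0",
)

```text
time_s: 9.47
position: [0.6014, 0.0016, 0.0466]
tool_rot: [[0.742, 0.042, 0.669], [0.032, -0.999, 0.028], [0.67, 0.001, -0.743]]
ft_force: [-6.6, -1.4, 9.1]
grip_width: 0.0192
gripper_force: 40.8
```

Emit:
servo_tool(
  deltas="0 0 -8 0 0 0 0; 0 0 -6 0 0 0 0; 0 0 -4 0 0 0 0; 0 0 -3 0 0 0 0",
)

```text
time_s: 9.8
position: [0.6007, 0.0214, 0.0467]
tool_rot: [[0.742, 0.041, 0.669], [0.031, -0.999, 0.027], [0.67, 0.001, -0.743]]
ft_force: [-6.5, -0.3, 8.5]
grip_width: 0.0194
gripper_force: 40.8
```

Run:
```python
from h import *
o=env.observe(); r=np.array(o["tool_rot"]); print(np.round(o["q"],1)); print("grasp",o["position"]-r[:,2]*env.grasp_offset, o["ft_force"])
p=env.get_image("scene")
w=cloud(p)
t=(abs(w[...,0]-.665)<.045)&(w[...,1]>-.05)&(w[...,1]<.09)&(w[...,2]>.07)&(w[...,2]<.083)
print(t.sum(),np.round(w[t].min(0),3),np.round(w[t].max(0),3),np.round(np.median(w[t],0),3))
for n in("label_roll","load_station"): print(n,[(round(d["conf"],2),np.round(d["uv"]), np.round(px2w(p,*d["uv"],z=.028 if n[0]=="l" and n[1]=="a" else .016),4)) for d in env.spot_point(n,p)[:2]])
cv2.imwrite("pics/b1.png",cv2.resize(p["img"][90:260,220:420,::-1],None,fx=3.5,fy=3.5))
```

```text
[-14.   32.6 111.4 114.3  11.9 -37.1]
grasp [0.58814609 0.02093417 0.06055622] [-6.50265391 -0.25471049  8.45395755]
323 [ 0.631 -0.007  0.07 ] [0.693 0.056 0.083] [0.661 0.027 0.078]
label_roll [(0.89, array([212., 198.]), array([0.8221, 0.1445, 0.028 ])), (0.62, array([282., 181.]), array([0.6607, 0.0225, 0.028 ]))]
load_station [(0.84, array([280., 186.]), array([0.6637, 0.0327, 0.016 ]))]
```

View pics/b1.png

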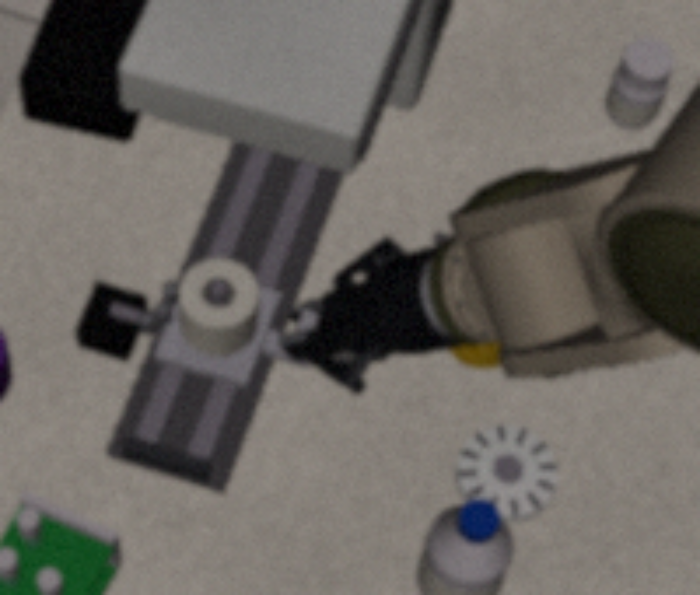

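The carrier is out, with the roll centre near (0.661, 0.0245) and about 20 mm to go. Joint 5 is nearing its limit at 11.9°. Clear of the head, I can regrip with the tool upright.

Emit:
servo_tool(
  deltas="0.7 0 0 0 0 0 0; 0.7 0 0 0 0 0 0; 0.7 0 0 0 0 0 0; 0.7 0 0 -15 0 0 0; 0.7 0 0 -20 0 0 0; 0.7 0 0 -20 0 0 0; 0.7 0 0 -20 0 0 0; 0.7 0 0 -15 0 0 0",
)

```text
time_s: 10.62
position: [0.5398, 0.0188, 0.1135]
tool_rot: [[0.743, 0.041, 0.668], [0.031, -0.999, 0.027], [0.669, 0.001, -0.743]]
ft_force: [0.5, -0.2, -0.7]
grip_width: 0.0601
gripper_force: 0.0
```

Run:
```python
from h import *
o=env.observe(); print(np.round(o["q"],1),o["position"],np.round(o["tool_rot"],3).tolist())
H=np.array([.588,.021,.058]); r=tool(YAW,0)@np.diag([-1,-1,1.]); g=H+r[:,2]*env.grasp_offset
s=plan(g-r[:,2]*.1,r,14,.7)
```

```text
[-16.8  20.5 117.1  80.8  12.8  -5.1] [0.53981095 0.01884964 0.11349469] [[0.743, 0.041, 0.668], [0.031, -0.999, 0.027], [0.669, 0.001, -0.743]]
0.7 3.8 0 0.9 0 -0.052 0; 0.7 3.8 0 0.7 0 -0.052 0; 0.7 3.9 0 0.5 0 -0.052 0; 0.7 3.9 0 0.3 0 -0.052 0; 0.7 3.9 0 0.1 0 -0.052 0; 0.7 3.9 0 -0.1 0 -0.053 0; 0.7 3.9 0 -0.3 0 -0.052 0; 0.7 3.9 0 -0.5 0 -0.053 0
0.7 3.9 0 -0.6 0 -0.052 0; 0.7 3.8 0 -0.9 0 -0.053 0; 0.7 3.8 0 -1 0 -0.052 0; 0.7 3.7 0 -1.3 0 -0.053 0; 0.7 3.6 -0.1 -1.4 0 -0.052 0; 0.7 3.5 0 -1.6 0.001 -0.053 -0.001
```

Emit:
servo_tool(
  deltas="0.7 4 0 0 0 -0.05 0; 0.7 4 0 0 0 -0.05 0; 0.7 4 0 0 0 -0.05 0; 0.7 4 0 0 0 -0.05 0; 0.7 4 0 0 0 -0.05 0; 0.7 4 0 0 0 -0.05 0; 0.7 4 0 0 0 -0.05 0; 0.7 4 0 0 0 -0.05 0",
)

```text
time_s: 11.28
position: [0.5619, 0.0248, 0.1271]
tool_rot: [[0.905, 0.055, 0.422], [0.045, -0.998, 0.036], [0.423, -0.014, -0.906]]
ft_force: [0.0, 0.9, -0.1]
grip_width: 0.0597
gripper_force: 0.0
```

Emit:
servo_tool(
  deltas="0.7 4 0 -1 0 -0.055 0; 0.7 4 0 -1 0 -0.055 0; 0.7 4 0 -1 0 -0.055 0; 0.7 4 0 -1 0 -0.055 0; 0.7 4 0 -1 0 -0.055 0; 0.7 4 0 -1 0 -0.055 0; 0.7 0 0 0 0 0 0",
)

```text
time_s: 11.87
position: [0.5846, 0.0259, 0.1399]
tool_rot: [[0.993, 0.056, 0.108], [0.054, -0.998, 0.02], [0.109, -0.014, -0.994]]
ft_force: [0.2, -0.6, -0.0]
grip_width: 0.06
gripper_force: 0.0
```

Run:
```python
from h import *
o=env.observe(); print(np.round(o["q"],1),o["position"],np.round(o["tool_rot"],3).tolist())
H=np.array([.588,.021,.060]); r=tool(YAW,0)@np.diag([-1,-1,1.]); g=H+r[:,2]*env.grasp_offset
s=plan(g,r,7,.7)
```

```text
[-10.   27.3  81.7   2.4  65.1  75.9] [0.58460142 0.02585105 0.13988705] [[0.993, 0.056, 0.108], [0.054, -0.998, 0.02], [0.109, -0.014, -0.994]]
0.7 -1.1 0.9 14 -0.002 -0.016 0.002; 0.7 -0.9 0.9 14.1 -0.002 -0.016 0.002; 0.7 -0.6 0.9 14.1 -0.002 -0.015 0.002; 0.7 -0.4 0.8 14.1 -0.002 -0.016 0.002; 0.7 -0.2 0.8 14.1 -0.002 -0.015 0.002; 0.7 0 0.8 14 -0.002 -0.016 0.002; 0.7 0.2 0.8 14.1 -0.003 -0.015 0.002
```

Emit:
servo_tool(
  deltas="0.7 -1 0.9 14 -0.002 -0.016 0.002; 0.7 -1 0.9 14 -0.002 -0.016 0.002; 0.7 -0.5 0.9 14 -0.002 -0.016 0.002; 0.7 -0.5 0.9 14 -0.002 -0.016 0.002; 0.7 0 0.8 14 -0.002 -0.016 0.002; 0.7 0 0.8 14 -0.002 -0.016 0.002; 0.7 0 0.8 14 -0.002 -0.016 0.002; 0.7 0 0 0 0 0 0",
)

```text
time_s: 12.53
position: [0.5852, 0.0214, 0.0382]
tool_rot: [[0.999, 0.042, -0.008], [0.042, -0.999, 0.002], [-0.008, -0.002, -1.0]]
ft_force: [0.3, 0.2, -0.6]
grip_width: 0.0595
gripper_force: 0.0
```

Emit:
servo_tool(
  deltas="0 0 0 0 0 0 0; 0 0 0 0 0 0 0; 0 0 0 0 0 0 0; 0 0 0 0 0 0 0; 0 0 0 0 0 0 0; 0 0 0 0 0 0 0",
  newtons=40,
)

```text
time_s: 13.03
position: [0.5865, 0.0212, 0.0425]
tool_rot: [[0.999, 0.042, -0.001], [0.042, -0.999, 0.001], [-0.001, -0.001, -1.0]]
ft_force: [-1.2, 0.9, 6.3]
grip_width: 0.0192
gripper_force: 40.7
```

Emit:
servo_tool(
  deltas="0 0 -2 0 0 0 0; 0 0 -2 0 0 0 0; 0 0 -2 0 0 0 0",
)

```text
time_s: 13.28
position: [0.5864, 0.0256, 0.0425]
tool_rot: [[0.999, 0.041, -0.001], [0.041, -0.999, -0.001], [-0.001, 0.001, -1.0]]
ft_force: [-2.8, -7.9, 6.0]
grip_width: 0.0193
gripper_force: 41.1
```

Emit:
servo_tool(
  deltas="0 0 -2 0 0 0 0; 0 0 -2 0 0 0 0",
)

```text
time_s: 13.45
position: [0.5861, 0.0302, 0.0425]
tool_rot: [[0.999, 0.041, -0.001], [0.041, -0.999, -0.0], [-0.001, 0.0, -1.0]]
ft_force: [-0.9, -4.2, 5.5]
grip_width: 0.0191
gripper_force: 41.1
```

Emit:
servo_tool(
  deltas="0 0 -2 0 0 0 0; 0 0 -1 0 0 0 0",
)

```text
time_s: 13.62
position: [0.586, 0.0337, 0.0425]
tool_rot: [[0.999, 0.042, -0.001], [0.042, -0.999, 0.0], [-0.001, -0.0, -1.0]]
ft_force: [-1.9, -2.7, 5.1]
grip_width: 0.02
gripper_force: 41.1
```

Emit:
servo_tool(
  deltas="0 0 -1 0 0 0 0; 0 0 0 0 0 0 0",
)

```text
time_s: 13.78
position: [0.586, 0.035, 0.0425]
tool_rot: [[0.999, 0.042, -0.001], [0.042, -0.999, 0.001], [-0.001, -0.001, -1.0]]
ft_force: [-2.1, -0.6, 5.4]
grip_width: 0.0195
gripper_force: 41.1
```

Emit:
servo_tool(
  deltas="0 0 -1 0 0 0 0; 0 0 0 0 0 0 0",
)

```text
time_s: 13.95
position: [0.5859, 0.0361, 0.0425]
tool_rot: [[0.999, 0.042, -0.001], [0.042, -0.999, 0.001], [-0.001, -0.001, -1.0]]
ft_force: [-2.3, -1.0, 5.9]
grip_width: 0.0189
gripper_force: 41.1
```

Emit:
servo_tool(
  deltas="0 0 -1 0 0 0 0; 0 0 0 0 0 0 0",
)

```text
time_s: 14.12
position: [0.5859, 0.0371, 0.0425]
tool_rot: [[0.999, 0.042, -0.001], [0.042, -0.999, 0.001], [-0.001, -0.001, -1.0]]
ft_force: [-1.2, -0.8, 6.2]
grip_width: 0.0194
gripper_force: 41.1
```

Emit:
servo_tool(
  deltas="0 0 -1 0 0 0 0; 0 0 -1 0 0 0 0; 0 0 0 0 0 0 0",
)

```text
time_s: 14.37
position: [0.5858, 0.0393, 0.0425]
tool_rot: [[0.999, 0.042, -0.001], [0.042, -0.999, 0.001], [-0.001, -0.001, -1.0]]
ft_force: [-1.4, 0.0, 6.2]
grip_width: 0.0193
gripper_force: 41.1
```

Emit:
servo_tool(
  deltas="0 0 -1 0 0 0 0; 0 0 -1 0 0 0 0; 0 0 0 0 0 0 0",
)

```text
time_s: 14.62
position: [0.5857, 0.0414, 0.0425]
tool_rot: [[0.999, 0.042, -0.001], [0.042, -0.999, 0.001], [-0.001, -0.001, -1.0]]
ft_force: [-1.2, -0.2, 6.3]
grip_width: 0.0192
gripper_force: 41.1
```

Emit:
servo_tool(
  deltas="0.6 0 0 0 0 0 0; 0.6 0 0 0 0 0 0; 0.6 0 0 0 0 0 0; 0.6 0 0 -20 0 0 0; 0.6 0 0 -30 0 0 0; 0.6 0 0 -40 0 0 0; 1 -30 0 -40 0 0 0; 1 -40 0 0 0 0 0",
)

```text
time_s: 15.28
position: [0.5245, 0.0378, 0.1706]
tool_rot: [[0.999, 0.042, 0.01], [0.042, -0.999, -0.001], [0.01, 0.001, -1.0]]
ft_force: [0.1, -1.3, 0.2]
grip_width: 0.0733
gripper_force: 0.0
```

Run:
```python
from h import *
o=env.observe(); print(np.round(o["q"],1),o["position"])
p=env.get_image("scene"); w=cloud(p)
t=(w[...,0]>.565)&(w[...,0]<.61)&(w[...,1]>-.0)&(w[...,1]<.09)&(w[...,2]>.07)&(w[...,2]<.082)
print("tab",t.sum(),np.round(np.mean(w[t],0),4),np.round(w[t].min(0),3),np.round(w[t].max(0),3))
t=(abs(w[...,0]-.66)<.05)&(w[...,1]>-.02)&(w[...,1]<.11)&(w[...,2]>.072)&(w[...,2]<.083)
c,rad=cv2.minEnclosingCircle((w[t][:,:2]*1000).astype(np.float32)); print("roll",t.sum(),c,rad,np.round(np.mean(w[t],0),4))
print(rect(w,(.6,.76,.0,.11),(.022,.036)))
cv2.imwrite("pics/c1.png",cv2.resize(p["img"][130:240,220:360,::-1],None,fx=5,fy=5,interpolation=cv2.INTER_CUBIC))
```

```text
[-8.8 22.2 84.4  0.1 72.8 78.8] [0.52454159 0.03776223 0.17062643]
tab 37 [0.5866 0.0426 0.0774] [0.58  0.033 0.071] [0.594 0.053 0.081]
roll 320 (660.9808349609375, 43.8636589050293) 33.09494400024414 [0.6607 0.0463 0.0784]
(601, [[592.0, 84.0], [608.0, -5.0], [769.0, 24.0], [752.0, 113.0]], array([680.3,  54.3]), np.float64(10.2), array([0.6772, 0.0615, 0.0287]))
```

View pics/c1.png

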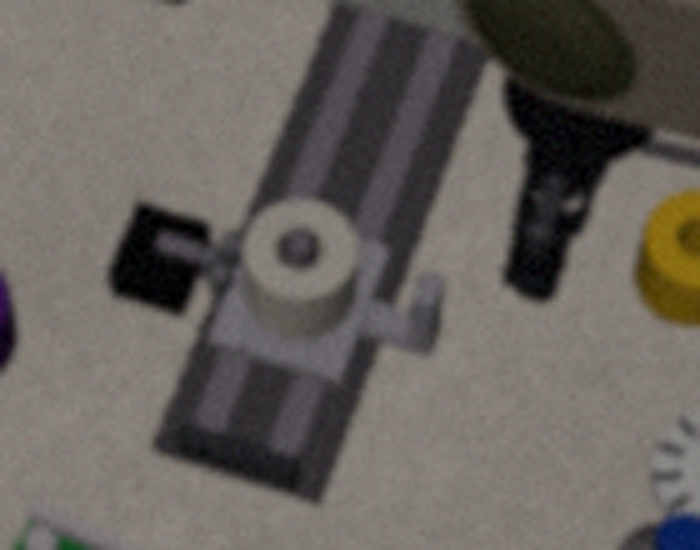

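The carrier sits level with the detent block: roller at (215,255), spindle at (298,248), tab at y=0.0426, roll at (0.661, 0.045). The force trace was not conclusive, so I'll regrip and probe gently to confirm the click.

Run:
```python
from h import *
r=tool(YAW,0)@np.diag([-1,-1,1.])
s=plan(np.array([.5866,.0425,.10]),r,4,.7);plan(np.array([.5866,.0425,.042]),r,3,.7,s)
p=env.get_image("top"); w=cloud(p)
t=(abs(w[...,0]-.66)<.05)&(w[...,1]>-.02)&(w[...,1]<.11)&(w[...,2]>.072)&(w[...,2]<.083)
print("roll",t.sum(),cv2.minEnclosingCircle((w[t][:,:2]*1000).astype(np.float32)))
m=(w[...,2]>.036)&(w[...,2]<.052)&(w[...,0]>.715)&(w[...,0]<.775)&(w[...,1]>.01)&(w[...,1]<.1)&(p["img"].max(-1)<60); print("black",m.sum(),np.round(w[m].mean(0),4),w[m].min(0),w[m].max(0))
p=env.get_image("scene"); w=cloud(p)
m=(w[...,2]>.041)&(w[...,2]<.052)&(w[...,0]>.715)&(w[...,0]<.775)&(w[...,1]>.01)&(w[...,1]<.1); print("black",m.sum(),np.round(w[m].mean(0),4),w[m].min(0),w[m].max(0))
```

```text
0.7 18.7 0 16.3 -0.001 0.002 0; 0.7 18.7 0 16.3 0 0.002 0; 0.7 18.7 0 16.3 -0.001 0.002 0; 0.7 18.6 0 16.4 0 0.002 0.001
0.7 0 0 19.3 0 0 0; 0.7 0 0 19.3 0 0 0; 0.7 0 0 19.4 0 0 0
roll 236 ((659.6290283203125, 46.65934753417969), 31.989107131958008)
black 10 [0.7438 0.057  0.0375] [0.72272675 0.03703597 0.03604433] [0.7630311  0.07020175 0.04017155]
black 12 [0.7236 0.0465 0.0434] [0.71565868 0.04269158 0.04107729] [0.74109184 0.05164306 0.04622438]
```

Emit:
servo_tool(
  deltas="0.7 19 0 16 0 0.001 0; 0.7 19 0 16 0 0.001 0; 0.7 19 0 16 0 0.002 0; 0.7 18 0 17 0 0.002 0; 0.7 0 0 19 0 0 0; 0.7 0 0 19 0 0 0; 0.7 0 0 20 0 0 0; 0.7 0 0 0 0 0 0",
)

```text
time_s: 16.1
position: [0.5948, 0.0419, 0.0377]
tool_rot: [[0.999, 0.042, -0.003], [0.042, -0.999, 0.003], [-0.003, -0.003, -1.0]]
ft_force: [0.2, 0.1, -0.3]
grip_width: 0.0597
gripper_force: 0.0
```

Emit:
servo_tool(
  deltas="0 0 0 0 0 0 0; 0 0 0 0 0 0 0; 0 0 0 0 0 0 0; 0 0 0 0 0 0 0; 0 0 0 0 0 0 0; 0 0 0 0 0 0 0",
  newtons=40,
)

```text
time_s: 16.6
position: [0.5967, 0.0418, 0.0434]
tool_rot: [[0.999, 0.042, 0.007], [0.042, -0.999, 0.001], [0.007, -0.001, -1.0]]
ft_force: [0.6, 1.9, 6.5]
grip_width: 0.0191
gripper_force: 39.7
```

Emit:
servo_tool(
  deltas="0 0 -1 0 0 0 0; 0 0 -1 0 0 0 0",
)

```text
time_s: 16.77
position: [0.5966, 0.0426, 0.0434]
tool_rot: [[0.999, 0.042, 0.006], [0.042, -0.999, -0.001], [0.006, 0.001, -1.0]]
ft_force: [-0.8, -9.1, 6.5]
grip_width: 0.0197
gripper_force: 40.0
```

Emit:
servo_tool(
  deltas="0 0 -1 0 0 0 0; 0 0 0 0 0 0 0",
)

```text
time_s: 16.93
position: [0.5966, 0.0427, 0.0434]
tool_rot: [[0.999, 0.042, 0.006], [0.042, -0.999, -0.002], [0.006, 0.002, -1.0]]
ft_force: [-0.4, -9.9, 5.7]
grip_width: 0.0195
gripper_force: 40.0
```

Emit:
servo_tool(
  deltas="0 0 -1 0 0 0 0; 0 0 0 0 0 0 0",
)

```text
time_s: 17.1
position: [0.5966, 0.0437, 0.0434]
tool_rot: [[0.999, 0.041, 0.006], [0.041, -0.999, -0.002], [0.006, 0.002, -1.0]]
ft_force: [-0.2, -9.5, 5.4]
grip_width: 0.0192
gripper_force: 40.0
```

Emit:
servo_tool(
  deltas="0 0 2 0 0 0 0; 0 0 2 0 0 0 0; 0 0 0 0 0 0 0",
)

```text
time_s: 17.35
position: [0.5966, 0.042, 0.0433]
tool_rot: [[0.999, 0.041, 0.006], [0.041, -0.999, 0.002], [0.007, -0.002, -1.0]]
ft_force: [0.9, 3.1, 6.5]
grip_width: 0.0194
gripper_force: 40.3
```

Emit:
servo_tool(
  deltas="0 0 2 0 0 0 0; 0 0 0 0 0 0 0",
)

```text
time_s: 17.52
position: [0.5967, 0.0406, 0.0434]
tool_rot: [[0.999, 0.042, 0.007], [0.042, -0.999, 0.003], [0.007, -0.003, -1.0]]
ft_force: [1.1, 6.8, 6.3]
grip_width: 0.0195
gripper_force: 40.5
```

Emit:
servo_tool(
  deltas="0 0 2 0 0 0 0; 0 0 0 0 0 0 0",
)

```text
time_s: 17.68
position: [0.5968, 0.0386, 0.0434]
tool_rot: [[0.999, 0.042, 0.007], [0.042, -0.999, 0.003], [0.007, -0.003, -1.0]]
ft_force: [1.0, 5.8, 6.7]
grip_width: 0.0192
gripper_force: 40.5
```

Run:
```python
from h import *
p=env.get_image("scene"); w=cloud(p)
t=(abs(w[...,0]-.66)<.05)&(w[...,1]>-.02)&(w[...,1]<.11)&(w[...,2]>.072)&(w[...,2]<.083)
print("roll",t.sum(),cv2.minEnclosingCircle((w[t][:,:2]*1000).astype(np.float32)),np.round(np.mean(w[t],0),4),env.observe()["ft_force"])
```

```text
roll 326 ((660.9882202148438, 41.744327545166016), 32.86329650878906) [0.6606 0.0431 0.0783] [1.10826834 5.58792569 7.1396083 ]
```

Resistance of 6 to 9 N rises both ways about y≈0.042, so the carrier is in the detent. I'll return to centre and release.

Emit:
servo_tool(
  deltas="0 0 -2 0 0 0 0; 0 0 -2 0 0 0 0; 0 0 0 0 0 0 0; 0.6 0 0 0 0 0 0; 0.6 0 0 0 0 0 0; 0.6 0 0 0 0 0 0; 0.6 0 0 -20 0 0 0; 0.6 0 0 -30 0 0 0",
)

```text
time_s: 18.4
position: [0.594, 0.0417, 0.09]
tool_rot: [[0.999, 0.042, -0.003], [0.042, -0.999, 0.002], [-0.003, -0.002, -1.0]]
ft_force: [0.5, -0.2, -0.4]
grip_width: 0.0513
gripper_force: 0.0
```

Emit:
servo_tool(
  deltas="1 0 0 -35 0 0 0; 1 0 0 -35 0 0 0; 1 0 0 0 0 0 0",
)

```text
time_s: 18.65
position: [0.5978, 0.0412, 0.1689]
tool_rot: [[0.999, 0.042, 0.015], [0.042, -0.999, 0.0], [0.015, 0.001, -1.0]]
ft_force: [0.2, 0.3, 0.3]
grip_width: 0.084
gripper_force: 0.0
```

Run:
```python
from h import *
p=env.get_image("scene"); w=cloud(p)
t=(abs(w[...,0]-.66)<.05)&(w[...,1]>-.02)&(w[...,1]<.11)&(w[...,2]>.072)&(w[...,2]<.083)
c,_=cv2.minEnclosingCircle((w[t][:,:2]*1000).astype(np.float32)); print("roll",t.sum(),c,_,np.round(np.mean(w[t],0),4))
o=env.observe(); print(np.round(o["q"],1),o["position"])
t=(w[...,0]>.565)&(w[...,0]<.61)&(w[...,1]>-.0)&(w[...,1]<.09)&(w[...,2]>.07)&(w[...,2]<.082)
print("tab",t.sum(),np.round(np.mean(w[t],0),4))
```

```text
roll 327 (660.741943359375, 45.057987213134766) 32.98708724975586 [0.6604 0.0471 0.0783]
[-7.4 29.3 73.   0.1 77.1 80.2] [0.59670196 0.0413305  0.16549334]
tab 34 [0.5868 0.0432 0.0768]
```

Run:
```python
from h import *
r=tool(YAW,0)@np.diag([-1,-1,1.])
s=plan(np.array([.660,.0448,.15]),r,4,1);plan(np.array([.660,.0448,.037]),r,8,1,s)
```

```text
1 15.8 -0.2 4 0 -0.003 0; 1 15.8 -0.2 4 0 -0.003 0; 1 15.8 -0.2 4 0 -0.002 0; 1 15.9 -0.2 3.9 0 -0.003 0
1 0 0 14.1 0 0 0; 1 0 0 14.1 0 0 0; 1 0 0 14.1 0 0 0; 1 0 0 14.1 0 0 0; 1 0 0 14.1 0 0 0; 1 0 0 14.2 0 0 0; 1 0 0 14.1 0 0 0; 1 0 0 14.2 0 0 0
```

Emit:
servo_tool(
  deltas="1 16 0 4 0 -0.003 0; 1 16 0 4 0 -0.003 0; 1 16 -0.5 4 0 -0.003 0; 1 15 -0.5 4 0 -0.003 0; 1 0 0 0 0 0 0; 1 0 0 0 0 0 0",
)

```text
time_s: 19.2
position: [0.6577, 0.0452, 0.1442]
tool_rot: [[0.999, 0.042, -0.011], [0.042, -0.999, 0.001], [-0.011, -0.002, -1.0]]
ft_force: [-0.1, -0.0, -0.6]
grip_width: 0.0853
gripper_force: 0.0
```

Run:
```python
from h import *
r=tool(YAW,0)@np.diag([-1,-1,1.])
plan(np.array([.660,.0448,.037]),r,8,1); print(env.observe()["position"])
```

```text
1 0.4 0.1 13.4 0 0.001 0; 1 0.4 0.1 13.4 0 0.001 0; 1 0.4 0.1 13.4 0 0.002 0; 1 0.4 0.1 13.4 0 0.001 0; 1 0.4 0.1 13.4 0 0.002 0; 1 0.3 0.1 13.4 -0.001 0.001 0; 1 0.4 0 13.4 0 0.002 0; 1 0.3 0 13.4 -0.001 0.001 0
[0.65771089 0.04517574 0.14422175]
```

Emit:
servo_tool(
  deltas="1 0.4 0 14 0 0.0015 0; 1 0.4 0 14 0 0.0015 0; 1 0.4 0 14 0 0.0015 0; 1 0.4 0 14 0 0.0015 0; 1 0.4 0 14 0 0.0015 0; 1 0.4 0 13 0 0.0015 0; 1 0.4 0 13 0 0.0015 0; 1 0 0 11 0 0.0015 0",
)

```text
time_s: 19.87
position: [0.6596, 0.0454, 0.0382]
tool_rot: [[0.999, 0.042, 0.002], [0.042, -0.999, 0.002], [0.003, -0.002, -1.0]]
ft_force: [-0.3, -0.1, -0.7]
grip_width: 0.0855
gripper_force: 0.0
```

Emit:
servo_tool(
  deltas="1 0 0 0 0 0 0; 0.4 0 0 0 0 0 0; 0.4 0 0 0 0 0 0; 0.4 0 0 0 0 0 0; 0.4 0 0 0 0 0 0; 0.4 0 0 0 0 0 0",
  newtons=30,
)

```text
time_s: 20.37
position: [0.6612, 0.0453, 0.0402]
tool_rot: [[0.999, 0.042, 0.005], [0.042, -0.999, 0.001], [0.005, -0.001, -1.0]]
ft_force: [-0.6, -0.6, 6.5]
grip_width: 0.0615
gripper_force: 33.8
```

Emit:
servo_tool(
  deltas="0.4 0 0 -5 0 0 0; 0.4 0 0 -10 0 0 0; 0.4 0 0 -15 0 0 0; 0.4 0 0 -18 0 0 0; 0.4 0 0 -18 0 0 0; 0.4 0 0 -18 0 0 0; 0.4 0 0 -18 0 0 0; 0.4 0 0 -10 0 0 0",
)

```text
time_s: 21.03
position: [0.6608, 0.0453, 0.1538]
tool_rot: [[0.999, 0.042, 0.007], [0.042, -0.999, 0.001], [0.007, -0.001, -1.0]]
ft_force: [0.1, 0.1, -2.0]
grip_width: 0.0619
gripper_force: 33.2
```

Run:
```python
from h import *
o=env.observe(); print(np.round(o["q"],1),o["position"],o["grip_width"],o["gripper_force"])
p=env.get_image("scene"); w=cloud(p)
t=(w[...,0]>.565)&(w[...,0]<.61)&(w[...,1]>-.0)&(w[...,1]<.09)&(w[...,2]>.07)&(w[...,2]<.082)
print("tab",t.sum(),np.round(np.mean(w[t],0),4))
r=np.array([[0,1,0],[1,0,0],[0,0,-1.]])
cv2.imwrite("pics/d1.png",cv2.resize(p["img"][110:260,220:420,::-1],None,fx=3.5,fy=3.5,interpolation=cv2.INTER_CUBIC))
R0=np.array(o["tool_rot"])
s=plan(np.array([.5135,.354,.17]),tool(YAW-10.3+8)@np.diag([-1,-1,1.]),16,.4)
```

```text
[-6.3 36.2 62.   0.1 81.4 81.2] [0.66079122 0.04528811 0.15378197] 0.06187456128003428 33.24385936371982
tab 39 [0.5871 0.0441 0.0769]
0.4 -8.4 -19.7 -1 0 -0.001 0.003; 0.4 -8.5 -19.6 -1 0 -0.001 0.002; 0.4 -8.5 -19.6 -1 0 0 0.003; 0.4 -8.6 -19.6 -1 0 -0.001 0.002; 0.4 -8.6 -19.6 -1 0 0 0.003; 0.4 -8.7 -19.6 -1 0 -0.001 0.002; 0.4 -8.7 -19.5 -1 0 0 0.003; 0.4 -8.8 -19.5 -0.9 0 -0.001 0.002
0.4 -8.8 -19.5 -0.9 0 0 0.003; 0.4 -8.9 -19.5 -1 0 -0.001 0.002; 0.4 -8.9 -19.4 -0.9 0 0 0.003; 0.4 -8.9 -19.4 -0.9 0 -0.001 0.002; 0.4 -9 -19.4 -0.9 0 0 0.003; 0.4 -9 -19.4 -1 0 -0.001 0.002; 0.4 -9.1 -19.4 -0.9 0 0 0.003; 0.4 -9.2 -19.3 -0.9 -0.001 -0.001 0.002
```

View pics/d1.png

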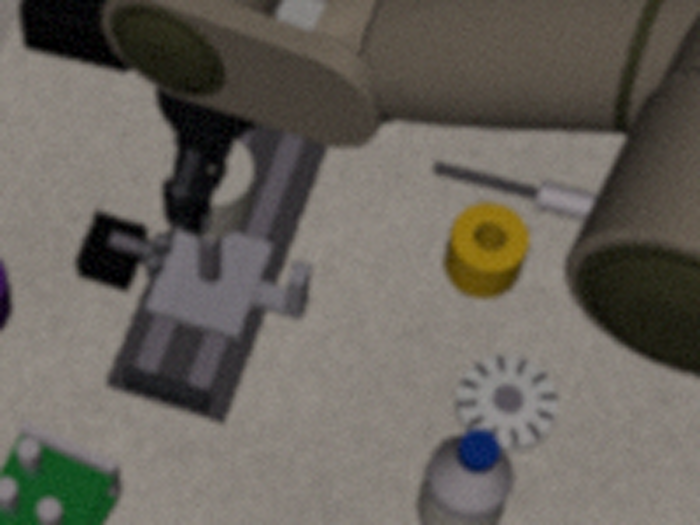

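The roll is lifted clear, the bare spindle shows at (208,258), and the carrier is unmoved. I'll move on to the tray.

Emit:
servo_tool(
  deltas="0.4 -4 -8 -3 0 -0.001 0; 0.4 -8 -18 -3 0 -0.001 0; 0.4 -9 -22 -3 0 -0.001 0; 0.4 -9 -22 -3 0 -0.001 0; 0.4 -9 -22 -3 0 -0.001 0; 0.4 -9 -22 0 0 -0.001 0; 0.4 -9 -22 0 0 -0.001 0; 0.4 -9 -22 0 0 0 0",
)

```text
time_s: 21.75
position: [0.5862, 0.2018, 0.165]
tool_rot: [[0.999, 0.042, -0.006], [0.042, -0.999, 0.001], [-0.006, -0.001, -1.0]]
ft_force: [0.1, 0.4, -2.4]
grip_width: 0.0622
gripper_force: 33.3
```

Emit:
servo_tool(
  deltas="0.4 -9 -22 0 0 0 0; 0.4 -9 -22 0 0 0 0; 0.4 -9 -22 0 0 0 0; 0.4 -9 -22 0 0 0 0; 0.4 -9 -22 0 0 0 0; 0.4 -9 -22 0 0 0 0; 0.4 -8 -15 0 0 0 0; 0.4 -6 -10 0 0 0 0",
)

```text
time_s: 22.42
position: [0.5113, 0.3561, 0.1654]
tool_rot: [[0.999, 0.043, -0.006], [0.043, -0.999, 0.001], [-0.006, -0.001, -1.0]]
ft_force: [-0.6, -0.3, -1.9]
grip_width: 0.0622
gripper_force: 33.3
```

Run:
```python
from h import *
o=env.observe(); print(o["position"],np.round(o["tool_rot"],3).tolist(),o["grip_width"])
r=tool(YAW)@np.diag([-1,-1,1.])
s=plan(np.array([.514,.354,.06]),r,8,.4)
```

```text
[0.51126453 0.35605492 0.16542173] [[0.999, 0.043, -0.006], [0.043, -0.999, 0.001], [-0.006, -0.001, -1.0]] 0.06216511737710729
0.4 0.4 0.3 13.2 0 0.001 0; 0.4 0.4 0.3 13.2 0 0.001 0; 0.4 0.4 0.3 13.2 0 0.001 0; 0.4 0.4 0.3 13.2 0 0.001 0; 0.4 0.3 0.3 13.2 0 0 0; 0.4 0.4 0.3 13.1 0 0.001 0.001; 0.4 0.3 0.2 13.2 0 0 0; 0.4 0.3 0.3 13.1 -0.001 0.001 0.001
```

Descending to z≈0.035, with contact expected near z≈0.0175.

Emit:
servo_tool(
  deltas="0.4 0 0 17 0 0.001 0; 0.4 0 0 20 0 0.001 0; 0.4 0 0 20 0 0.001 0; 0.4 0 0 20 0 0.001 0; 0.4 0 0 20 0 0.001 0; 0.4 0 0 15 0 0.001 0; 0.4 0 0 10 0 0 0; 0.4 0 0 6 0 0 0",
)

```text
time_s: 23.08
position: [0.5124, 0.3542, 0.037]
tool_rot: [[0.999, 0.042, 0.0], [0.042, -0.999, 0.0], [0.0, -0.0, -1.0]]
ft_force: [-0.1, 0.1, -1.9]
grip_width: 0.0622
gripper_force: 33.4
```

Emit:
servo_tool(
  deltas="0.4 0 0 3 0 0 0; 0.4 0 0 3 0 0 0; 0.4 0 0 3 0 0 0; 0.4 0 0 2 0 0 0; 0.4 0 0 2 0 0 0",
)

```text
time_s: 23.5
position: [0.5135, 0.3547, 0.026]
tool_rot: [[0.999, 0.042, 0.003], [0.042, -0.999, 0.002], [0.004, -0.002, -1.0]]
ft_force: [0.2, 0.1, -2.6]
grip_width: 0.0624
gripper_force: 33.3
```

Emit:
servo_tool(
  deltas="0.4 0 0 2 0 0 0; 0.4 0 0 0 0 0 0",
)

```text
time_s: 23.67
position: [0.5131, 0.3545, 0.0235]
tool_rot: [[0.999, 0.042, 0.002], [0.042, -0.999, 0.001], [0.002, -0.001, -1.0]]
ft_force: [0.5, -0.2, -2.1]
grip_width: 0.0625
gripper_force: 33.3
```

Emit:
servo_tool(
  deltas="0.4 0 0 2 0 0 0; 0.4 0 0 2 0 0 0; 0.4 0 0 0 0 0 0",
)

```text
time_s: 23.92
position: [0.5131, 0.3545, 0.0193]
tool_rot: [[0.999, 0.042, 0.002], [0.042, -0.999, 0.001], [0.002, -0.001, -1.0]]
ft_force: [0.6, 0.1, -1.8]
grip_width: 0.0623
gripper_force: 33.3
```

Emit:
servo_tool(
  deltas="0.4 0 0 1 0 0 0; 0.4 0 0 0 0 0 0",
)

```text
time_s: 24.08
position: [0.5132, 0.3546, 0.0186]
tool_rot: [[0.999, 0.042, 0.003], [0.042, -0.999, 0.002], [0.003, -0.001, -1.0]]
ft_force: [0.2, -0.7, -1.6]
grip_width: 0.0621
gripper_force: 33.3
```

Emit:
servo_tool(
  deltas="0.4 0 0 1 0 0 0; 0.4 0 0 0 0 0 0",
)

```text
time_s: 24.25
position: [0.5132, 0.3546, 0.0176]
tool_rot: [[0.999, 0.042, 0.003], [0.042, -0.999, 0.002], [0.003, -0.001, -1.0]]
ft_force: [0.5, -0.6, -1.4]
grip_width: 0.0621
gripper_force: 33.3
```

Emit:
servo_tool(
  deltas="0.4 0 0 1 0 0 0; 0.4 0 0 0 0 0 0",
)

```text
time_s: 24.42
position: [0.5133, 0.3546, 0.0172]
tool_rot: [[0.999, 0.042, 0.003], [0.042, -0.999, 0.002], [0.003, -0.002, -1.0]]
ft_force: [-1.7, -1.2, 2.7]
grip_width: 0.0622
gripper_force: 33.7
```

Emit:
servo_tool(
  deltas="0.4 0 0 1 0 0 0; 0.4 0 0 0 0 0 0",
)

```text
time_s: 24.58
position: [0.5133, 0.3546, 0.0171]
tool_rot: [[0.999, 0.042, 0.004], [0.042, -0.999, 0.002], [0.004, -0.002, -1.0]]
ft_force: [-4.1, -2.4, 9.9]
grip_width: 0.0621
gripper_force: 34.5
```

The roll touched the tray floor at 0.0172, as predicted. Releasing.

Emit:
servo_tool(
  deltas="0.85 0 0 0 0 0 0; 1 0 0 0 0 0 0; 1 0 0 0 0 0 0; 1 0 0 0 0 0 0; 1 0 0 -10 0 0 0; 1 0 0 -20 0 0 0; 1 0 0 -30 0 0 0; 1 0 0 -35 0 0 0",
)

```text
time_s: 25.25
position: [0.5123, 0.3541, 0.1111]
tool_rot: [[0.999, 0.042, -0.0], [0.042, -0.999, 0.0], [-0.0, -0.0, -1.0]]
ft_force: [0.5, -0.4, -0.6]
grip_width: 0.0855
gripper_force: 0.0
```

Emit:
servo_tool(
  deltas="1 -10 0 -35 0 0 0; 1 -40 0 -20 0 0 0; 1 -40 0 -10 0 0 0; 1 -40 0 0 0 0 0; 1 -30 0 0 0 0 0; 1 0 0 0 0 0 0; 1 0 0 0 0 0 0",
)

```text
time_s: 25.83
position: [0.3548, 0.348, 0.1751]
tool_rot: [[0.999, 0.043, 0.004], [0.043, -0.999, 0.002], [0.004, -0.002, -1.0]]
ft_force: [0.6, -1.0, 0.9]
grip_width: 0.0859
gripper_force: 0.0
```

Run:
```python
from h import *
p=env.get_image("scene"); w=cloud(p); o=env.observe(); print(o["position"],o["time_s"],o["ft_force"])
t=(w[...,0]>.565)&(w[...,0]<.61)&(w[...,1]>-.0)&(w[...,1]<.09)&(w[...,2]>.07)&(w[...,2]<.082)
print("tab",t.sum(),np.round(np.mean(w[t],0),4))
t=(w[...,0]>.44)&(w[...,0]<.6)&(w[...,1]>.27)&(w[...,1]<.44)&(w[...,2]>.048)&(w[...,2]<.062)
print("roll",t.sum(),cv2.minEnclosingCircle((w[t][:,:2]*1000).astype(np.float32)),np.round(np.mean(w[t],0),4),np.round(np.std(w[t][:,2]),4))
for n in ("tube_rack","reagent_bottle","rotor_disc","carton","pill_jar"):
    d=env.spot_point(n,p)
    if d: print(n,np.round(px2w(p,*d[0]["uv"]),3))
cv2.imwrite("pics/e1.png",cv2.resize(p["img"][:,:,::-1],(800,600)))
```

```text
[0.3560361  0.34803249 0.17482192] 25.8833 [ 0.09179757  0.55571784 -0.38611623]
tab 34 [0.5867 0.0442 0.078 ]
roll 437 ((513.0477294921875, 354.63018798828125), 32.34992980957031) [0.5127 0.355  0.0554] 0.0025
tube_rack [0.701 0.348 0.049]
reagent_bottle [0.412 0.333 0.439]
rotor_disc [0.405 0.063 0.015]
carton [0.501 0.537 0.07 ]
pill_jar [ 0.408 -0.303  0.036]
```

View pics/e1.png

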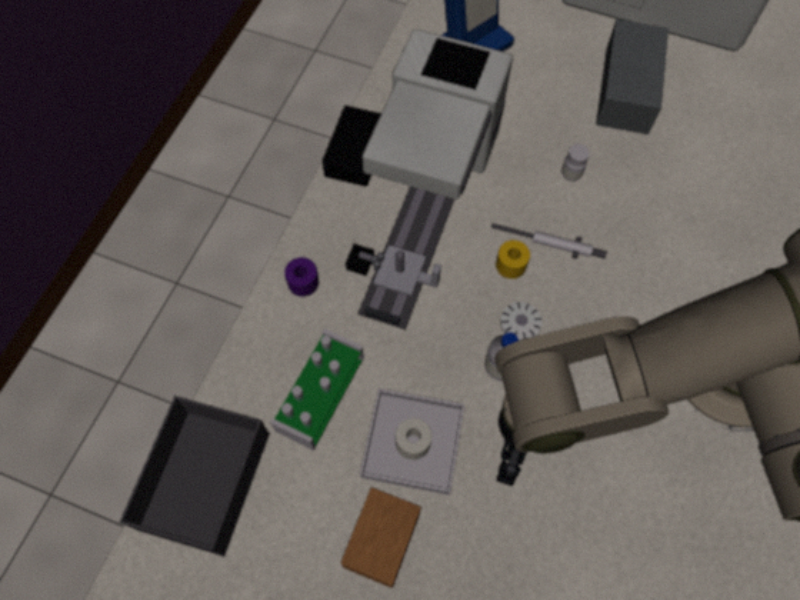

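The roll lies flat in the tray at (413,438), with its top at 55 mm as expected. The carrier is level with the detent block at (400,268), and the bystanders look unmoved, with the bottle still standing. Handing in.

```bash
python3 -c "
from rig import env
print(env.close_job())"
```

```text
the job is handed in; nothing more can be done
None
```

The carrier is clicked in at the loading station, the white label roll is set down flat in the white tray, and I handed the job in at about 26 s; no verdict came back.

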